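Stamp an aluminium block in the spring-catch marking jig

TASK

Load the loose aluminium block into the blue-railed marking jig: stand it flat in the flared mouth, a long side towards the brass plunger, and push it along the channel until the sprung plunger is driven all the way to its stop, which stamps the block. Push firmly but do not ram it. Then let go and leave the block held in the channel by the orange spring catch behind it, with the jar, bush and nozzle round about left where they are.

Things in the scene. Friction and masses are not known exactly. Their poses are not given: they have to be found in the camera images.
- block_mid (a point): Centre of the loose bored aluminium block (whitish, a large and two small holes shown in its top, solid to the touch): 30 mm along its x, 40 mm along its y, 22 mm high, 70 to 130 g, lying flat on the bench. Pick it across its 30 mm. Two similar blocks in the yellow tray are fixed and not meant.
- block: The same block; origin at the centre of its underside, axes as for its centre. In the channel its 30 mm dimension lies along the channel and its 40 mm dimension across it, either way round (yaw or yaw + pi).
- jig: Marking jig fixed to the bench: aluminium base 210 x 116 x 12 mm with two blue rails. Origin on its underside, on the channel's middle line; x = push direction (mouth at -x, plunger at +x), y left across the channel, z up. The deck is 12 mm above the bench. A grey housing, 30 mm high above the deck, stands from x = 58 to 96 mm. Rails, deck and catch are polished (friction about 0.2).
- mouth (a point): Point on the deck in the flared mouth, at x = -52 mm in the jig's frame, axes as the jig's. Rails are 18 mm high above the deck; the channel is 43 mm wide from x = -30 to 56 mm and flares by 15 degrees a side to 64 mm at x = -71 mm; the deck goes on to x = -110 mm. A block centred above this point stands clear of the flares by about 3 mm each side.
- plunger (a joint): Sprung brass plunger, 15 mm in diameter, on the channel's middle line 13.5 mm above the deck: travel in m, 0 free, 0.024 driven home on its rigid stop. Its spring takes about 2 N at first, 7 N at the stop; catch and friction add up to about 3 N on the way, so a force well above that, at a standstill, tells the stop. It pushes the block back until the catch holds it.
- plunger_head: The plunger's brass head; origin at the centre of its flat front face, axes as the jig's. It meets the block; free at x = 22 mm in the jig's frame, at x = 46 mm on the stop. Pressing it with over 60 N is ramming, a failure.
- catch (a joint): Orange spring catch on the left (+y) rail: travel in m, 0 sprung out into the channel, 0.003 to 0.007 pushed aside. The block's leading edge pushes it aside by its sloped face; it clicks back to 0 behind the block. It is set differently each time along the jig, to click 3 to 8 mm before the plunger's stop: the click does not mean that the stop is reached.
- catch_nose (a point): Tip of the catch at its square latching face (towards the plunger). The nose reaches 6.5 mm into the channel and stands 2 to 9 mm above the deck: fingers that push the block higher than that pass over it. Let go, the block springs back 3 to 8 mm onto this face (plunger then at about 0.016 to 0.021).
- jar: White screw-top jar with a white lid, 59 mm in diameter, 78 mm high, standing left of the jig (origin centre of its underside); leave it.
- bush: Turned grey steel bush with a flange, 34 mm in diameter, 28 mm high, on the bench to the right (origin centre of its underside); leave it.
- nozzle: White blast nozzle tip, 27 mm in diameter, 44 mm high, standing beyond the jig (origin centre of its underside); leave it.
Mind the look-alikes: they are no part of the job. Leave any purple or turquoise look-alike of the block alone.

How it is judged:
On the way:
1. the block, in the channel, drives the plunger home on its stop (within 2 mm) (value of joint plunger above 0.022 m and x of block_mid in the frame of jig above 0.028 m and y of block_mid in the frame of jig between -0.004 and 0.004 m and z of block_mid in the frame of jig below 0.027 m and angle between block_mid's own z axis and vertical below 0.08 rad and angle between the x axis of block_mid and the x axis of jig, either way round below 0.12 rad), for 0.05 s.
At the end, for the whole second after the job is handed in: The block lies flat and at rest in the channel (within 4 mm of its middle line, square within 0.12 rad) against the plunger, held at 14.5 to 22.5 mm of its travel, with the catch sprung back (under 2 mm) behind the block (value of joint plunger between 0.0145 and 0.0225 m and value of joint catch below 0.002 m and x of block_mid in the frame of jig above 0.0205 m and x of block_mid in the frame of plunger_head between -0.0175 and -0.0135 m and y of block_mid in the frame of jig between -0.004 and 0.004 m and z of block_mid in the frame of jig below 0.027 m and angle between block_mid's own z axis and vertical below 0.08 rad and angle between the x axis of block_mid and the x axis of jig, either way round below 0.12 rad and linear speed of block below 0.01 m/s); the robot touches nothing.
It fails at once if the plunger is rammed with more than 60 N (contact force between plunger_head and anything else above 60 N).
It fails at once if the jar is moved by more than 20 mm or tipped (distance of jar from where it was at the start of the episode above 0.02 m or angle between jar's own z axis and vertical above 0.5 rad).
It fails at once if the bush is moved by more than 20 mm or tipped (distance of bush from where it was at the start of the episode above 0.02 m or angle between bush's own z axis and vertical above 0.5 rad).
It fails at once if the nozzle is moved by more than 20 mm or tipped (distance of nozzle from where it was at the start of the episode above 0.02 m or angle between nozzle's own z axis and vertical above 0.5 rad).
It also fails if it takes over 54 s, if anything falls off the work surface, if the arm or the gripper's body presses on something with over 40 N, if the wrist force passes 120 N, or if a joint passes its speed limit or range.

ROBOT

A 7-joint arm with a two-finger parallel gripper is mounted at the origin on a cart in front of the work surface, level with it; the furniture and walls round the work are solid. World frame = base frame: x ahead of the robot, y to its left, z up, the work surface at z = 0. Lengths are in m, angles in rad, forces in N, time in s.
With the tool pointing down it reaches from about 0.4 to 0.85 m from the base axis. Payload 10.4 kg.
Tool frame: the origin (TCP) lies on the centre line of the jaws, within the pads' length; the fingertips stand 11 mm ahead of it and the grasp point (between the pads) lies 8 mm behind it; z points along the fingers, y is the line along which they close (so a half turn about z gives the same grasp; the last joint's range is limited). The gripper opens to 87 mm and grips with 3 to 60 N. Pads are 19 mm wide; open, the fingers measure 117 mm over their backs; the gripper's body (75 mm by 190 mm) begins 51 mm behind the grasp point.
Start: joints at [1.119, 0.332, -0.065, 1.46, 0.022, 1.35, -0.088], TCP at [0.26, -0.568, 0.234] pointing down, gripper open.
Joint ranges: [-2.6, 2.6], [-0.5, 2.12], [-1.47, 1.34], [0.16, 2.42], [-1.27, 4.41], [0.06, 2.06], [-2.6, 2.6]. Speed limits (rad/s): [2.22, 2.22, 2.79, 2.79, 3.14, 3.14, 3.14].

INTERFACE

Orientations are given as a unit quaternion [x, y, z, w].
In Python, from bench import r gives the robot as it stands.
- The arm moves only by the shell command python3 -m pendant 'ROWS' [OPENING] [FORCE]. ROWS is JSON, a list of rows, each a list of 4 numbers: the shift along the tool's x, y, z in m, then the turn about the tool's z in rad. A call has 1 to 8 rows; each row shifts and turns the commanded pose from where the row before left it, along the tool's axes as they then stand; what a row does not reach is not made up. A row lasts 1/12 s, in which the tool goes at most 41.7 mm and 7.16 degrees, less where a joint would pass 70% of its speed; a pose out of reach is approached as far as the arm can. A call with a gripper value outside its range is refused whole. OPENING is the opening, from 0 (shut) to 1 (fully open), set as the call begins (- or left out, the last holds). The fingers move at their own pace and stop on an object; FORCE is the grip in N (left out, the last holds). Time passes only in rows, so rows that do not move let the fingers close. It gives the time, the measured TCP pose, the force, the opening and the grip force at its end, in the units of the state.
- r.read_state(): the state, without advancing time (a new reading comes with each control period).
- r.camera(name): name is "scene" or "side" or "wrist"; returns a dict with "img" (480x640x3 uint8, red, green, blue), "camera_matrix" (3x3 intrinsics, pixels), "xyz" and "attitude" of the camera in the world. Camera axes: x right, y down, z forward; pixel columns grow to the right and rows downward; lengths in m; the calibration is good to about 2 mm. A picture is of the moment at which its call begins. There is no depth.
- r.close_job(): hands the job in; it is judged then, once.
Trained networks look in the newest picture that a camera, given by its name, has taken for a name from the list of things; names that differ only in an ending like _2 or _b are one class to them, and where a whole thing is asked for, a point or a joint stands for the part that bears it (a point fixed in the world has none). Each returns a list of dicts, best first, with "score" (0 to 1); they miss things now and then, are a little off and sometimes report something else, mostly with a low value. They report only what shows in the picture. A call takes as long as a camera call. They do not tell look-alikes from the thing itself.
- r.outline_of(thing, camera): "mask" (480x640 bool, what is visible of it) and "bbox" ([centre column, centre row, width, height] in pixels, round what is visible of it).
The state is a dict: "time": time; "joint_positions": joint angles; "joint_vel": joint speeds; "joint_torque": joint torques, N m; "ee_pos": TCP position; "eef_rot": TCP orientation; "ft_force": force on the tool from outside, world axes, zero at the start; "torque": the same for the moment, N m; "width": finger opening in m; "grip_force": force on a finger pad.
Only numpy, scipy, OpenCV 4.12 (cv2) and the standard library are available. Lean on these libraries where they do the work, as an engineer would, in place of code of your own. Each camera call takes 0.05 s, during which the arm holds its last target. There are 200 camera calls.

## Working session

There is one attempt and no reset: what is moved stays moved. The work goes in short steps, Python scripts to look and compute and a shell command to move; the robot and the scene stay as the last step left them, time stands still between calls to the robot, and variables do not carry over. Pictures are saved under pics/ and viewed, at most 14 in all, crops included, and the job is handed in when it is done.

```bash
mkdir -p pics; ls; cat > h.py <<'E'
import numpy as np, cv2
from scipy.spatial.transform import Rotation as R
from bench import r
def ray(c,u,v):
    K=np.array(c["camera_matrix"]);d=np.linalg.solve(K,[u,v,1.]);return R.from_quat(c["attitude"]).as_matrix()@d if np.size(c["attitude"])==4 else np.array(c["attitude"])@d
def at(c,u,v,z):
    d=ray(c,u,v);p=np.array(c["xyz"]);return p+d*(z-p[2])/d[2]
def proj(c,P):
    M=R.from_quat(c["attitude"]).as_matrix();q=(np.atleast_2d(P)-c["xyz"])@M@np.array(c["camera_matrix"]).T;return q[:,:2]/q[:,2:]
def save(img,n): cv2.imwrite("pics/"+n,img[:,:,::-1])
E
python3 - <<'E'
from h import *
for n in ["scene","side"]:
    c=r.camera(n);save(c["img"],n+"0.png");print(n,c["xyz"],c["attitude"])
    for t in ["block","jig","plunger_head","catch","jar","bush","nozzle"]:
        print(t,[(round(o["score"],2),[round(float(x)) for x in o["bbox"]]) for o in r.outline_of(t,n)])
s=r.read_state();print(s["time"],s["ee_pos"],s["eef_rot"],s["ft_force"])
E
```

```text
pics
scene [-0.02319719 -0.48997299  0.61255114] [ 0.80807159 -0.37110507  0.19815139 -0.41235585]
block [(0.95, [375, 298, 25, 18]), (0.72, [368, 331, 34, 38]), (0.69, [424, 284, 27, 26]), (0.64, [432, 318, 36, 25]), (0.57, [442, 359, 31, 30]), (0.52, [260, 241, 8, 8])]
jig [(0.59, [261, 248, 109, 86]), (0.43, [432, 318, 34, 33])]
plunger_head [(0.58, [276, 229, 13, 15])]
catch []
jar [(0.68, [220, 211, 31, 52])]
bush [(0.68, [369, 376, 23, 26])]
nozzle []
side [0.22802921 0.544015   0.62508635] [-0.24979857  0.88074694 -0.38481052  0.11750049]
block [(0.89, [324, 198, 20, 17]), (0.88, [347, 220, 19, 21]), (0.79, [400, 189, 15, 17]), (0.56, [388, 220, 22, 17]), (0.51, [364, 195, 22, 20])]
jig [(0.57, [290, 296, 136, 81])]
plunger_head []
catch [(0.44, [250, 331, 41, 61])]
jar [(0.89, [250, 332, 40, 59])]
bush [(0.75, [430, 216, 18, 22])]
nozzle [(0.77, [213, 284, 24, 22])]
0.8 [ 0.259904   -0.56843298  0.23361878] [9.77101718e-01 2.12772712e-01 2.97830345e-05 7.06908037e-05] [ 0.41599264 -0.6482931  -0.01386784]
```

View pics/scene0.png

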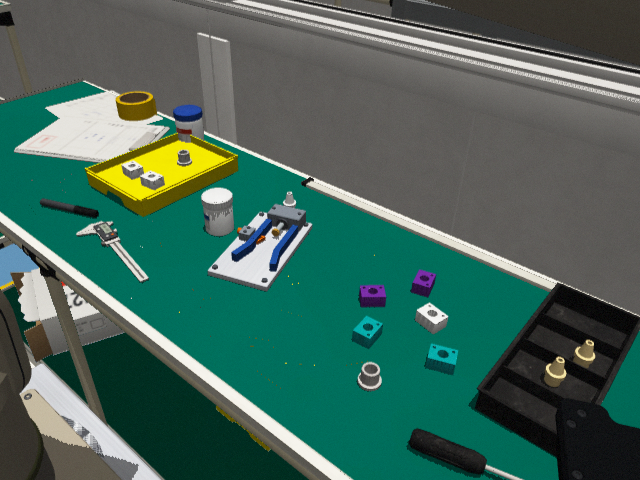

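View pics/side0.png

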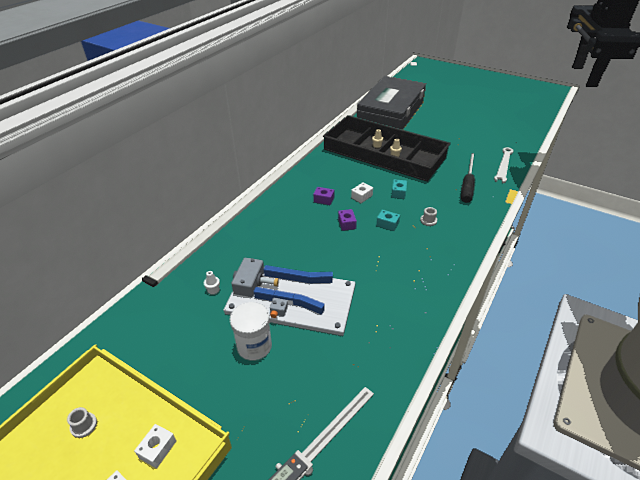

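Scene: candidates for the block are white (432,318), purple (372,295) and (423,281), turquoise (367,331) and (441,358), and two tray blocks (133,170) and (152,180). The whitish loose one at (432,318), seen at side (362,191), fits the description. The jig is at scene (261,248), its mouth towards the near side and the plunger towards the back wall, with the jar beside it at (217,212).

```bash
python3 - <<'E'
from h import *
for n,b in [("scene",(432,317)),("side",(362,191))]:
    c=r.camera(n);print(n,at(c,*b,.011))
    for t in ["block","jig","jar","nozzle","bush"]:
        for o in r.outline_of(t,n):
            if t=="block" and abs(o["bbox"][0]-b[0])>6: continue
            m=o["mask"].astype(np.uint8);k,_=cv2.findContours(m,0,1);k=max(k,key=cv2.contourArea)
            z={"block":.011,"jig":.012}.get(t,.02)
            P=np.array([at(c,*q,z)[:2] for q in k[:,0]],np.float32);print(t,round(o["score"],2),cv2.minAreaRect(P),P.mean(0))
    if n=="scene":
        i=c["img"];a=cv2.resize(i[260:380,340:460],(400,400),interpolation=2);d=cv2.resize(i[190:290,205:325],(400,400*100//120),interpolation=2)
        d=cv2.resize(i[185:305,200:320],(400,400),interpolation=2);save(np.hstack([a,d]),"crop1.png")
E
```

```text
scene [ 0.59572212 -0.22768716  0.011     ]
block 0.77 ((0.5921564102172852, -0.22674065828323364), (0.05646929889917374, 0.053616538643836975), 76.66734313964844) [ 0.5921286  -0.22704268]
jig 0.91 ((0.5704700350761414, 0.1093800961971283), (0.2584623694419861, 0.12073592841625214), 17.933839797973633) [0.55562156 0.10664707]
jig 0.59 ((0.7109687328338623, 0.1821673959493637), (0.052747637033462524, 0.020909998565912247), 41.725868225097656) [0.7087437  0.17949909]
jig 0.43 ((0.5684811472892761, 0.12469838559627533), (0.021823866292834282, 0.00952526181936264), 23.37288475036621) [0.5676469  0.12476364]
jar 0.9 ((0.5781735777854919, 0.2555181384086609), (0.18835921585559845, 0.06586000323295593), 49.500213623046875) [0.57586336 0.2516799 ]
nozzle 0.68 ((0.7013168931007385, 0.1733134388923645), (0.06004223972558975, 0.024757834151387215), 41.64138412475586) [0.6990658  0.17016551]
bush 0.9 ((0.4261620342731476, -0.22661957144737244), (0.05056019127368927, 0.03292214125394821), 36.31389617919922) [ 0.4243784  -0.22734544]
side [ 0.59487236 -0.23270313  0.011     ]
block 0.56 ((0.5938851833343506, -0.2287244349718094), (0.06339603662490845, 0.047786734998226166), 80.10538482666016) [ 0.59322023 -0.22852154]
jig 0.66 ((0.5635981559753418, 0.10737691074609756), (0.22431610524654388, 0.13839396834373474), 17.774948120117188) [0.5590377  0.11290547]
jar 0.89 ((0.5647791028022766, 0.20802386105060577), (0.0642048567533493, 0.11704214662313461), 50.37687301635742) [0.5653122 0.2103883]
nozzle 0.59 ((0.6914822459220886, 0.1642313450574875), (0.026585813611745834, 0.05450825393199921), 41.93452835083008) [0.69050026 0.16509129]
bush 0.59 ((0.42993268370628357, -0.2148536890745163), (0.03238941729068756, 0.06191911920905113), 22.310697555541992) [ 0.42811573 -0.21358895]
```

View pics/crop1.png

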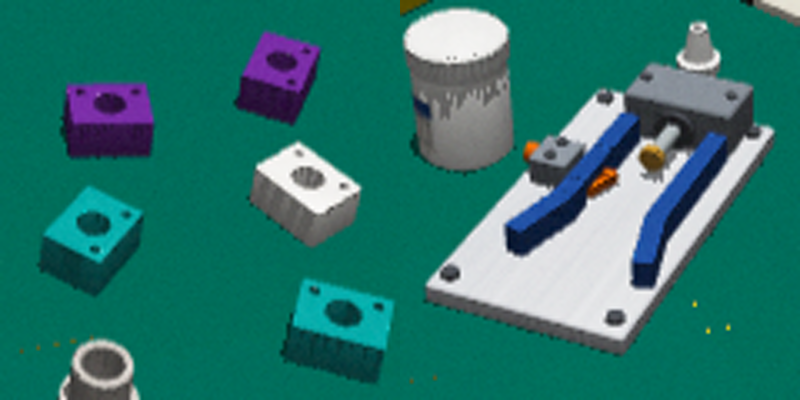

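The crop shows the white bored block at crop (305,180), i.e. scene (432,314): plain white and loose, so this is the right one. Purple and turquoise ones are rejected. The jig has its catch on the left rail and its brass plunger at crop (652,155). I'm moving over the block now.

```bash
python3 -m pendant '[[0.034,-0.013,0,0],[0.034,-0.013,0,0],[0.034,-0.013,0,0],[0.034,-0.013,0,0],[0.034,-0.013,0,0],[0.034,-0.013,0,0],[0.034,-0.013,0,0],[0.034,-0.013,0,0]]' 1; python3 -m pendant '[[0.034,-0.013,0,0],[0.034,-0.013,0,0],[0.034,-0.013,0,0],[0.02,-0.007,0,0],[0,0,0,0],[0,0,0,0]]'
python3 - <<'E'
from h import *
c=r.camera("scene")
q=[(297,143),(360,190),(317,217),(255,175)]
P=[at(c,340+u*.3,260+v*.3,.022)[:2] for u,v in q];print(np.round(P,4))
for i in range(4):
    d=P[(i+1)%4]-P[i];print(np.hypot(*d),np.degrees(np.arctan2(d[1],d[0])))
c=r.camera("wrist");save(c["img"],"w1.png");print(c["xyz"],r.read_state()["ee_pos"])
for o in r.outline_of("block","wrist"): print(o["score"],o["bbox"])
E
```

```text
time: 2.07
ee_pos: [0.465, -0.3593, 0.2338]
eef_rot: [0.977, 0.213, 0.0, 0.0]
ft_force: [-0.1, -1.2, 0.7]
width: 0.0873
grip_force: 0.0
time: 2.57
ee_pos: [0.5566, -0.2669, 0.2334]
eef_rot: [0.977, 0.214, 0.0, -0.0]
ft_force: [-1.5, -0.5, -0.4]
width: 0.0869
grip_force: 0.0
[[ 0.6101 -0.2122]
 [ 0.6009 -0.2514]
 [ 0.5718 -0.2452]
 [ 0.5773 -0.2088]]
0.04020635705931998 -103.34245425603753
0.029750658479433176 168.1432981668596
0.036837200109154866 81.31084183776092
0.03300544283610049 -5.923183563876583
[ 0.63323565 -0.23299933  0.38361738] [ 0.55516779 -0.26931237  0.233479  ]
0.97 [271.1, 67.7, 42.5, 63.0]
0.91 [196.1, 131.4, 55.1, 42.1]
0.74 [321.8, 239.9, 41.1, 38.0]
0.74 [212.6, 218.8, 42.3, 46.3]
0.69 [297.9, 160.3, 46.5, 54.7]
```

View pics/w1.png

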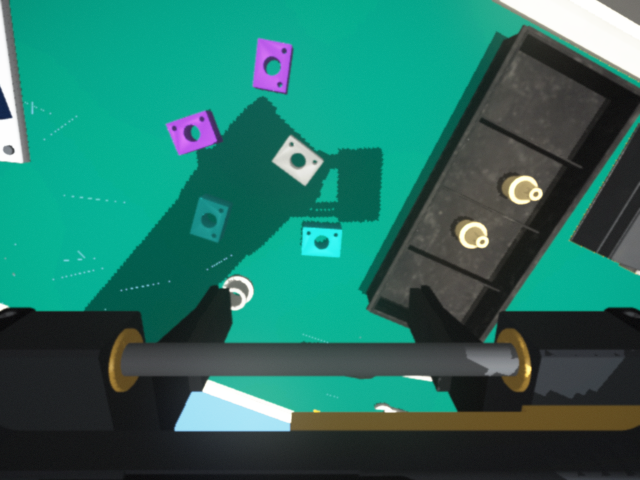

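The wrist picture shows the white block at (298,160), with turquoise neighbours at (321,240) and (210,219) and purple ones at (193,132) and (272,66). Next I'll measure it from this view.

```bash
cat >> h.py <<'E'
def meas(thing,u,v,z,cam="wrist"):
    c=r.camera(cam);o=min(r.outline_of(thing,cam),key=lambda o:np.hypot(o["bbox"][0]-u,o["bbox"][1]-v))
    k,_=cv2.findContours(o["mask"].astype(np.uint8),0,1);k=max(k,key=cv2.contourArea)
    P=np.array([at(c,*q,z)[:2] for q in k[:,0]],np.float32);(ctr,wh,a)=cv2.minAreaRect(P)
    return o["score"],o["bbox"],np.array(ctr),wh,a,c
def tool(p):
    s=r.read_state();M=R.from_quat(s["eef_rot"]).as_matrix();p=np.array(p)
    return M.T@(p-s["ee_pos"]),np.degrees(np.arctan2(M[1,0],M[0,0])),s["joint_positions"]
E
python3 - <<'E'
from h import *
for u,v in [(298,160),(322,240),(212,219),(196,131),(271,68)]:
    m=meas("block",u,v,.022);print(m[:5])
m=meas("block",298,160,.022)
print(tool([*m[2],.03]))
E
```

```text
(0.73, [297.0, 161.6, 49.7, 52.4], array([ 0.59439439, -0.2279859 ]), (0.0411655567586422, 0.03195682913064957), 77.70976257324219)
(0.96, [320.2, 237.6, 41.9, 37.6], array([ 0.53200787, -0.28205323]), (0.036007728427648544, 0.03969457000494003), 20.783512115478516)
(0.6, [212.8, 219.6, 42.6, 50.7], array([ 0.50568098, -0.17104881]), (0.04634927585721016, 0.03511627018451691), 4.698103904724121)
(0.84, [194.1, 132.6, 55.0, 46.6], array([ 0.57799405, -0.12865032]), (0.030753102153539658, 0.046097319573163986), 41.52081298828125)
(0.62, [272.8, 68.7, 41.0, 60.0], array([ 0.66060841, -0.17391227]), (0.04175012558698654, 0.032770682126283646), 15.121320724487305)
(array([ 0.05193838, -0.02069263,  0.20352994]), np.float64(24.572746812564283), array([ 0.60987154,  0.33157694, -0.29799528,  1.47129818,  0.09804345,
        1.35336087, -0.83590131]))
```

```bash
python3 -m pendant '[[0.026,-0.01,0,0],[0.026,-0.01,0,0],[0,0,0,-0.116],[0,0,0,-0.116],[0,0,0,-0.116],[0,0,0,-0.116],[0,0,0,-0.116],[0,0,0,-0.116]]' 0.6; python3 -m pendant '[[0,0,0.03,-0.116],[0,0,0.03,-0.115],[0,0,0.03,0],[0,0,0,0],[0,0,0,0]]'
python3 - <<'E'
from h import *
c=r.camera("wrist");save(c["img"],"w2.png")
p=proj(c,[[.594,-.228,.022]])[0];print(p)
m=meas("block",*p,.022);print(m[:5]);print(tool([*m[2],.03]))
E
```

```text
time: 3.98
ee_pos: [0.5949, -0.2283, 0.2335]
eef_rot: [0.844, 0.536, -0.0, 0.0]
ft_force: [-0.5, -0.1, -0.1]
width: 0.0532
grip_force: 0.0
time: 4.4
ee_pos: [0.594, -0.2282, 0.1428]
eef_rot: [0.779, 0.627, -0.001, -0.001]
ft_force: [0.4, -0.4, -0.5]
width: 0.0525
grip_force: 0.0
[318.62677632 239.73192056]
(0.68, [317.4, 235.4, 36.7, 57.7], array([ 0.59445381, -0.22534457]), (0.043817874044179916, 0.029330294579267502), 77.90047454833984)
(array([ 0.00290756, -0.00273366,  0.11611035]), np.float64(77.64677320920109), array([ 0.63286071,  0.45510601, -0.44634509,  1.51553741,  0.2043902 ,
        1.2137698 , -0.0603578 ]))
```

View pics/w2.png

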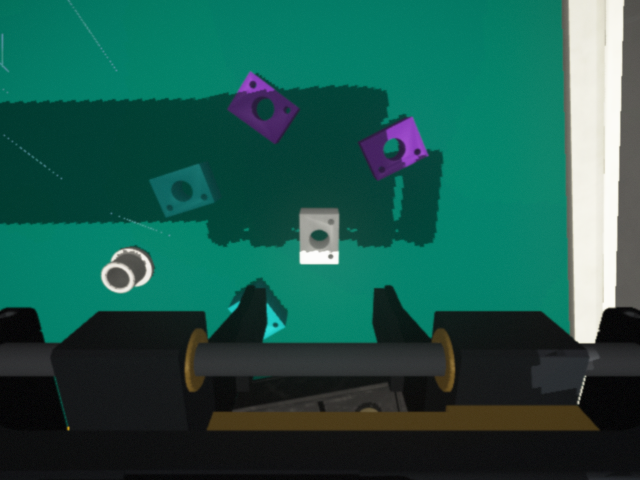

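The block at (319,237) is square between the fingers and its neighbours are clear. I'll go down and grip it.

```bash
python3 -m pendant '[[0.001,-0.001,0.035,0],[0,0,0.035,0],[0,0,0.03,0],[0,0,0.02,0],[0,0,0.008,0],[0,0,0,0],[0,0,0,0]]' 0.6; python3 -m pendant '[[0,0,0,0],[0,0,0,0],[0,0,0,0],[0,0,0,0],[0,0,0,0],[0,0,0,0]]' 0.2 25
```

```text
time: 5.13
ee_pos: [0.5954, -0.2275, 0.0175]
eef_rot: [0.779, 0.627, 0.001, 0.001]
ft_force: [-0.2, 0.3, 0.1]
width: 0.0524
grip_force: 0.0
time: 5.63
ee_pos: [0.5943, -0.2274, 0.0162]
eef_rot: [0.779, 0.627, 0.0, 0.0]
ft_force: [-1.1, -0.0, 5.1]
width: 0.0299
grip_force: 25.0
```

```bash
python3 -m pendant '[[0,0,-0.035,0],[0,0,-0.035,0],[0,0,-0.035,0],[0,0,-0.035,0],[0.027,-0.012,-0.02,0],[0.027,-0.012,-0.02,0],[0.027,-0.012,-0.02,0],[0.027,-0.012,-0.02,0]]'; python3 -m pendant '[[0.027,-0.012,0,0],[0.027,-0.012,0,0],[0.027,-0.012,0,0],[0.027,-0.012,0,-0.105],[0,0,0,-0.105],[0,0,0,-0.105],[0,0,0,-0.105],[0,0,0,-0.105]]'; python3 -m pendant '[[0,0,0,0],[0,0,0,0],[0,0,0,0]]'
python3 - <<'E'
from h import *
c=r.camera("wrist");save(c["img"],"w3.png");print(c["xyz"])
for t in ["jig","plunger_head","catch","block","jar"]: print(t,[(o["score"],o["bbox"]) for o in r.outline_of(t,"wrist")])
E
```

```text
time: 6.3
ee_pos: [0.5695, -0.1101, 0.2363]
eef_rot: [0.779, 0.627, -0.0, -0.0]
ft_force: [-0.4, 1.2, -0.6]
width: 0.0299
grip_force: 25.0
time: 6.97
ee_pos: [0.5461, 0.0045, 0.2354]
eef_rot: [0.587, 0.809, -0.0, -0.0]
ft_force: [-0.6, 0.9, -0.6]
width: 0.0298
grip_force: 25.0
time: 7.22
ee_pos: [0.5463, 0.0043, 0.2355]
eef_rot: [0.591, 0.807, -0.0, -0.0]
ft_force: [0.5, 0.6, -0.6]
width: 0.0301
grip_force: 25.0
[0.52109475 0.0852562  0.38570359]
jig [(0.73, [368.5, 107.6, 233.3, 128.1])]
plunger_head [(0.66, [411.3, 126.2, 37.0, 16.0])]
catch [(0.7, [377.2, 75.0, 23.3, 66.9])]
block [(0.96, [320.4, 304.1, 72.6, 77.2]), (0.73, [355.8, 383.6, 13.7, 18.5])]
jar [(0.83, [398.8, 8.0, 52.2, 14.8])]
```

View pics/w3.png

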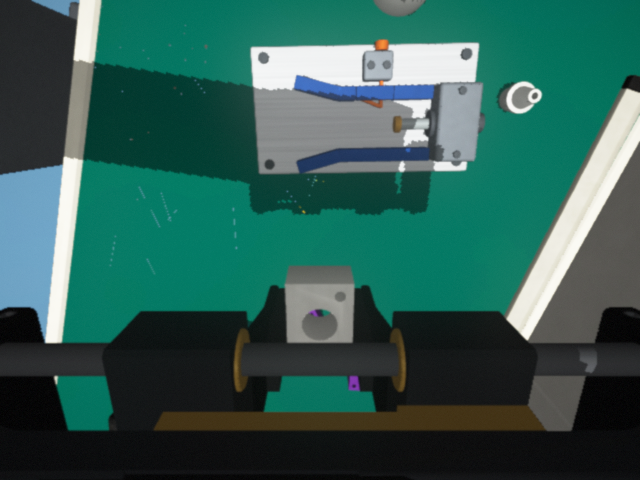

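The wrist picture shows the jig deck with corners at about (251,47), (480,43), (466,170) and (258,173), the plunger at (397,124), the catch at (381,100), and the gripped block at (320,304). I'll fit the jig pose and check it with an overlay.

```bash
python3 - <<'E'
from h import *
from scipy.optimize import least_squares
c=r.camera("wrist")
J=np.array([[-110,58,12],[100,58,12],[100,-58,12],[-110,-58,12],[58,43,42],[96,-43,42]])/1e3
def T(p,X): return R.from_euler('z',p[2]).apply(X)+[p[0],p[1],0]
px=np.array([[251,47],[480,43],[466,172],[258,173]],float)
f=least_squares(lambda p:(proj(c,T(p,J[:4]))-px).ravel(),[.56,.107,.3])
print(f.x,np.degrees(f.x[2]),f.fun.round(1))
p=f.x
img=cv2.resize(c["img"],None,fx=3,fy=3,interpolation=2)
def L(pts,col,cl=False):
    q=(proj(c,T(p,np.array(pts)/1e3))*3).round().astype(np.int32);cv2.polylines(img,[q],cl,col,1)
L(J[:4]*1e3,(255,0,0),True)
for s in (1,-1): L([[-71,s*32,30],[-30,s*21.5,30],[56,s*21.5,30]],(255,255,0))
L([[22,-7.5,25.5],[22,7.5,25.5]],(255,0,255)); L([[58,-30,42],[58,30,42]],(0,255,0)); L([[96,-30,42],[96,30,42]],(0,255,0))
save(img[60:600,700:1500],"fit1.png");np.save("jig.npy",p)
for z in [.012]: print(at(c,320,304,.2))
E
```

```text
[0.56329269 0.11038599 0.32104913] 18.394759885028474 [-0.9 -1.1  0.7  0.2  0.4  0.  -0.1  1.3]
[ 0.55090349 -0.00610897  0.2       ]
```

View pics/fit1.png

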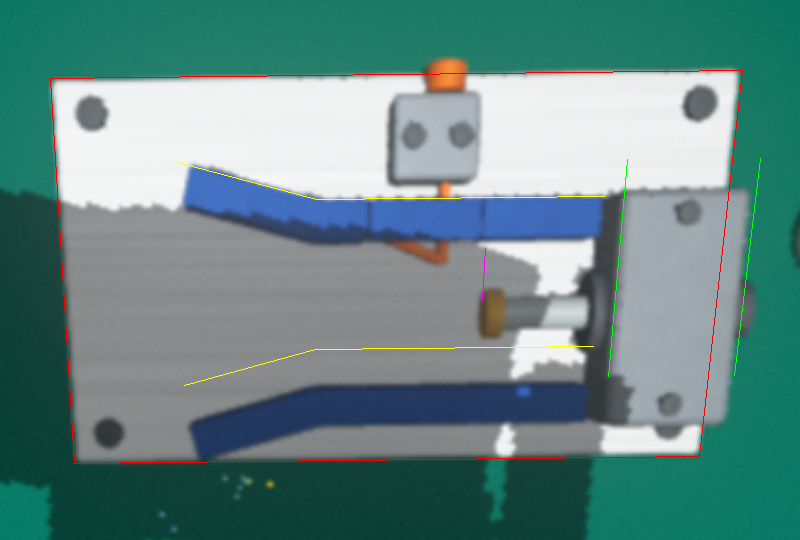

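The overlay's long-axis fit is good, but the channel lies about 11 mm to the right of the base's middle. The real right rail knee is at crop (316,385) against 347 drawn, so I'll refit on rails, plunger and housing.

```bash
python3 - <<'E'
from h import *
from scipy.optimize import least_squares
c=r.camera("wrist")
def T(p,X): return R.from_euler('z',p[2]).apply(X)+[p[0],p[1],0]
def X(p):
    b,h=p[3],p[4]
    return np.array([[-110,58+b,12],[100,58+b,12],[100,-58+b,12],[-110,-58+b,12],[-30,-21.5,30],[56,-21.5,30],[-71,-32,30],[22,0,25.5],[58,h,42],[96,h,42],[96,-h,42],[58,-h,42]])/1e3
px=np.array([[251,47],[480,43],[466,172],[258,173]]+[[(700+u)/3,(60+v)/3] for u,v in [(316,385),(588,383),(190,424),(481,313),(623,192),(748,190),(724,423),(607,423)]])
f=least_squares(lambda p:(proj(c,T(p,X(p)))-px).ravel(),[.563,.1,.32,11,35],loss="soft_l1",x_scale=[.01,.01,.01,10,10])
p=f.x;print(p,np.degrees(p[2]));print((proj(c,T(p,X(p)))-px).round(1).tolist())
np.save("jig.npy",p[:3])
for x in (-52,-80): print(x,T(p,np.array([[x/1e3,0,.012]])))
m=T(p,np.array([[-.052,0,.1]]))[0]
print(tool(m)); print("want toolx yaw",np.degrees(p[2])+90)
# block in hand: mask in hand at top plane
s=r.read_state();zt=s["ee_pos"][2]-.0162+.022
q=meas("block",320,304,zt);print(q[:5],s["ee_pos"],tool([*q[2],zt])[0])
# hole centre
print(tool(at(c,320,323,zt))[0])
E
```

```text
[ 0.56673484  0.09948309  0.3229677  11.36244309 32.71301852] 18.504686017389588
[[-1.2, -0.8], [0.4, 0.1], [0.3, -0.1], [-0.1, 1.5], [-0.5, 0.7], [0.4, 0.2], [-1.7, -0.4], [0.1, -0.1], [0.0, -0.0], [2.4, 0.0], [1.4, -0.3], [-1.0, 0.2]]
-52 [[0.51742336 0.08297921 0.012     ]]
-80 [[0.49087102 0.07409251 0.012     ]]
(array([ 0.08372607, -0.00357075,  0.13552409]), np.float64(107.7384016897204), array([ 0.47885792,  0.21662863, -0.65136744,  1.64040694,  0.13466224,
        1.33006325,  0.11615638]))
want toolx yaw 108.50468601738959
(0.8, [321.6, 305.0, 64.3, 78.6], array([0.54426008, 0.01354041]), (0.029618728905916214, 0.036900222301483154), 17.74900245666504) [0.54633565 0.00433203 0.23552965] [ 0.00940973  0.00081243 -0.00576447]
[ 0.00068302  0.00100383 -0.00576372]
```

```bash
python3 -m pendant '[[0.021,-0.001,0,-0.013],[0.021,-0.001,0,0],[0.021,-0.001,0.02,0],[0.02,-0.001,0.03,0],[0,0,0.03,0],[0,0,0.03,0],[0,0,0.02,0],[0,0,0,0]]';python3 -m pendant '[[0,0,0,0],[0,0,0,0]]'
python3 - <<'E'
from h import *
c=r.camera("wrist");p=np.load("jig.npy")
def T(X): return R.from_euler('z',p[2]).apply(np.array(X)/1e3)+[p[0],p[1],0]
img=c["img"].copy()
def L(a,col): cv2.polylines(img,[proj(c,T(a)).round().astype(np.int32)],False,col,1)
for s in (1,-1): L([[-71,s*32,30],[-30,s*21.5,30],[56,s*21.5,30]],(255,255,0)); L([[-71,s*32,12],[-30,s*21.5,12],[56,s*21.5,12]],(255,0,0))
L([[22,-7.5,25.5],[22,7.5,25.5]],(255,0,255)); L([[-52,-25,12],[-52,25,12]],(0,255,0))
save(img,"w4.png"); print(r.read_state()["ee_pos"],tool(T([[-52,0,0]])[0]))
E
```

```text
time: 8.38
ee_pos: [0.5138, 0.0816, 0.1017]
eef_rot: [0.584, 0.812, -0.002, -0.002]
ft_force: [-1.3, -0.5, -0.7]
width: 0.0296
grip_force: 25.0
time: 8.55
ee_pos: [0.5173, 0.0823, 0.1071]
eef_rot: [0.584, 0.812, 0.001, 0.001]
ft_force: [0.3, -0.5, 0.1]
width: 0.03
grip_force: 25.0
[0.51757153 0.08220435 0.10734871] (array([ 0.00084936, -0.00017269,  0.10734811]), np.float64(108.5049789804076), array([ 0.36205628,  0.29672752, -0.68996436,  1.84815802,  0.21457334,
        1.06904294, -0.08703798]))
```

View pics/w4.png

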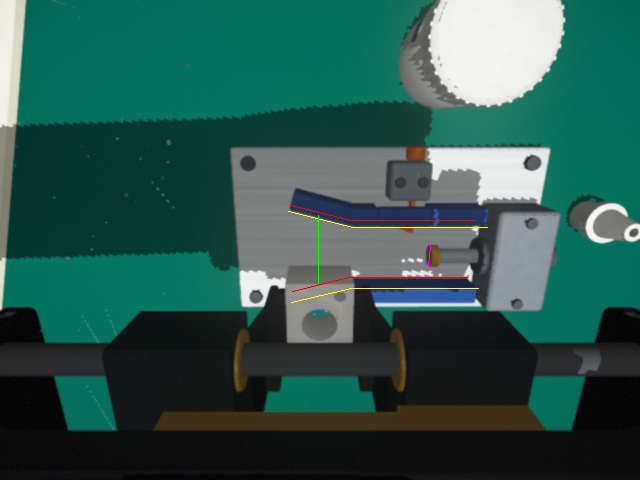

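The overlay matches rails and plunger to within 1 px (right rail top edge at row 288, plunger face at column 430). Lowering.

```bash
python3 -m pendant '[[0,0,0.025,0],[0,0,0.025,0],[0,0,0.016,0],[0,0,0.008,0],[0,0,0,0],[0,0,0,0],[0,0,0,0]]'; python3 -m pendant '[[0,0,0.002,0],[0,0,0.001,0],[0,0,0,0],[0,0,0,0]]'
```

```text
time: 9.18
ee_pos: [0.5176, 0.0821, 0.0332]
eef_rot: [0.584, 0.812, 0.001, 0.001]
ft_force: [-0.7, -0.1, -1.1]
width: 0.0297
grip_force: 25.0
time: 9.52
ee_pos: [0.5166, 0.0818, 0.0288]
eef_rot: [0.584, 0.812, 0.0, 0.0]
ft_force: [0.7, 0.4, -0.8]
width: 0.03
grip_force: 25.0
```

```bash
python3 -m pendant '[[0,0,0.001,0],[0,0,0,0],[0,0,0,0]]'; python3 -m pendant '[[0,0,0,0],[0,0,0,0],[0,0,0,0],[0,0,0,0]]' 0.55; python3 -m pendant '[[0,0,-0.02,0],[0,0,-0.03,0],[0,0,-0.03,0],[0,0,-0.02,0],[0,0,0,0],[0,0,0,0]]' 
python3 - <<'E'
from h import *
c=r.camera("wrist");p=np.load("jig.npy");save(c["img"],"w5.png")
t=R.from_euler('z',p[2]).apply([-.052,0,.034])+[p[0],p[1],0];q=proj(c,t)[0];print(q)
for k in range(2):
    m=meas("block",*q,.034);print(m[:5],"jig frame",R.from_euler('z',-p[2]).apply([*(m[2]-p[:2]),0]))
s=r.read_state();print(s["ee_pos"],R.from_euler('z',-p[2]).apply(s["ee_pos"]-[*p[:2],0]))
E
```

```text
time: 9.77
ee_pos: [0.5167, 0.0819, 0.0282]
eef_rot: [0.584, 0.812, -0.0, 0.0]
ft_force: [-2.0, -1.1, 8.7]
width: 0.03
grip_force: 25.0
time: 10.1
ee_pos: [0.5165, 0.0818, 0.0275]
eef_rot: [0.584, 0.812, -0.0, 0.0]
ft_force: [-0.3, 0.4, 0.7]
width: 0.0453
grip_force: 0.0
time: 10.6
ee_pos: [0.5171, 0.0818, 0.1284]
eef_rot: [0.584, 0.812, 0.001, 0.001]
ft_force: [0.2, -0.5, -1.2]
width: 0.0477
grip_force: 0.0
[318.72729965 249.08216434]
(0.67, [320.8, 246.8, 40.2, 64.7], array([0.51711047, 0.08415669]), (0.029695888981223106, 0.04517125338315964), 17.58860206604004) jig frame [-0.051923    0.00121591  0.        ]
(0.76, [322.9, 248.6, 43.5, 62.0], array([0.51685244, 0.08413333]), (0.029833639040589333, 0.04418264329433441), 18.576269149780273) jig frame [-0.05217511  0.00127565  0.        ]
[0.51585067 0.08172421 0.12646162] [-0.05388969 -0.00069097  0.12646162]
```

View pics/w5.png

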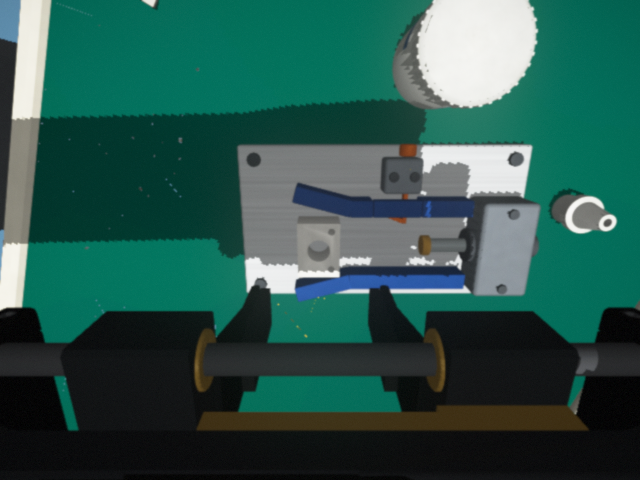

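The block stands square in the mouth at (319,243) with the jig undisturbed. Now I'll shut the fingers, step back behind it and lower them to push height.

```bash
python3 -m pendant '[[0.001,-0.021,0,0],[0,-0.021,0,0],[0,0,0,0],[0,0,0,0],[0,0,0,0],[0,0,0,0]]' 0; python3 -m pendant '[[0,0,0.03,0],[0,0,0.03,0],[0,0,0.02,0],[0,0,0.011,0],[0,0,0,0],[0,0,0,0]]'
python3 - <<'E'
from h import *
p=np.load("jig.npy");s=r.read_state();print(R.from_euler('z',-p[2]).apply(s["ee_pos"]-[*p[:2],0]))
E
```

```text
time: 11.35
ee_pos: [0.4769, 0.0697, 0.1275]
eef_rot: [0.584, 0.812, 0.0, -0.0]
ft_force: [-0.1, -0.6, -0.1]
width: 0.0158
grip_force: 0.0
time: 11.85
ee_pos: [0.4767, 0.0699, 0.0368]
eef_rot: [0.584, 0.812, 0.0, -0.0]
ft_force: [0.5, -0.4, 0.2]
width: 0.0003
grip_force: 0.0
[-0.09481055  0.00054719  0.03676627]
```

```bash
cat > f.py <<'E'
from h import *
p=np.load("jig.npy");s=r.read_state();Q=R.from_euler('z',-p[2]);print("jig",Q.apply(s["ee_pos"]-[*p[:2],0]).round(4),"F",Q.apply(s["ft_force"]).round(1),s["time"])
E
python3 -m pendant '[[0,0.005,0.001,0],[0,0.005,0,0],[0,0.005,0,0],[0,0.007,0,0],[0,0.007,0,0],[0,0.007,0,0],[0,0.007,0,0],[0,0.007,0,0]]' ; python3 f.py; python3 -m pendant '[[0,0.006,0,0],[0,0.005,0,0],[0,0.004,0,0],[0,0,0,0]]'; python3 f.py
```

```text
time: 12.52
ee_pos: [0.5245, 0.0856, 0.0355]
eef_rot: [0.584, 0.812, -0.0, -0.0]
ft_force: [-0.7, -0.2, -0.4]
width: 0.0005
grip_force: 0.3
jig [-0.0445  0.0003  0.0355] F [-0.7  0.1 -0.4] 12.5167
time: 12.85
ee_pos: [0.5387, 0.0905, 0.0355]
eef_rot: [0.584, 0.812, 0.0, 0.0]
ft_force: [-0.1, -0.2, 0.8]
width: 0.0
grip_force: 0.0
jig [-0.0295  0.0004  0.0355] F [-0.2 -0.2  0.8] 12.85
```

```bash
python3 -m pendant '[[0,0.003,0,0],[0,0.003,0,0],[0,0.003,0,0],[0,0.003,0,0],[0,0,0,0]]'; python3 f.py; python3 -m pendant '[[0,0.003,0,0],[0,0.003,0,0],[0,0.002,0,0],[0,0,0,0],[0,0,0,0]]'; python3 f.py
python3 - <<'E'
from h import *
c=r.camera("wrist");d=r.camera("side");save(np.hstack([c["img"][90:390,220:620],cv2.resize(d["img"][240:340,210:343],(400,300),interpolation=2)]),"p1.png")
E
```

```text
time: 13.27
ee_pos: [0.5498, 0.094, 0.0355]
eef_rot: [0.584, 0.812, 0.0, 0.0]
ft_force: [-1.7, -0.8, -0.5]
width: 0.0003
grip_force: 0.3
jig [-0.0178  0.0002  0.0355] F [-1.8 -0.3 -0.5] 13.2667
time: 13.68
ee_pos: [0.5564, 0.0963, 0.0355]
eef_rot: [0.584, 0.812, -0.001, -0.0]
ft_force: [-4.4, -2.2, 2.6]
width: 0.0006
grip_force: 2.4
jig [-0.0108  0.0002  0.0355] F [-4.9 -0.7  2.6] 13.6833
```

View pics/p1.png

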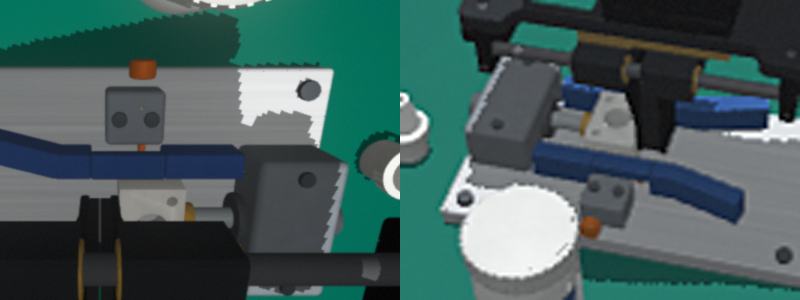

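The block is in the channel pressing the plunger, at crop (150,200), with the fingers behind it. Force is 5 N and rising with the spring, so I'll continue slowly.

```bash
python3 -m pendant '[[0,0.002,0,0],[0,0.002,0,0],[0,0.002,0,0],[0,0,0,0],[0,0,0,0]]'; python3 f.py; python3 -m pendant '[[0,0.002,0,0],[0,0.002,0,0],[0,0,0,0],[0,0,0,0]]'; python3 f.py;  python3 -m pendant '[[0,0.001,0,0],[0,0.001,0,0],[0,0,0,0],[0,0,0,0]]'; python3 f.py
```

```text
time: 14.2
ee_pos: [0.5617, 0.098, 0.0354]
eef_rot: [0.584, 0.812, -0.001, -0.001]
ft_force: [-8.0, -4.1, 4.2]
width: 0.0003
grip_force: 3.7
jig [-0.0053  0.0002  0.0354] F [-8.9 -1.3  4.2] 14.2
time: 14.53
ee_pos: [0.5653, 0.0992, 0.0354]
eef_rot: [0.584, 0.812, -0.001, -0.001]
ft_force: [-8.4, -3.5, 7.0]
width: 0.0001
grip_force: 4.4
jig [-0.0015  0.0002  0.0354] F [-9.1 -0.7  7. ] 14.5333
time: 14.87
ee_pos: [0.5668, 0.0998, 0.0354]
eef_rot: [0.584, 0.812, -0.002, -0.001]
ft_force: [-8.8, -3.8, 7.5]
width: 0.0001
grip_force: 5.2
jig [0.0002 0.0003 0.0354] F [-9.6 -0.8  7.5] 14.8667
```

```bash
python3 -m pendant '[[0,0.001,0,0],[0,0.001,0,0],[0,0,0,0],[0,0,0,0]]'; python3 f.py; python3 -m pendant '[[0,0.001,0,0],[0,0.001,0,0],[0,0,0,0],[0,0,0,0]]'; python3 f.py
```

```text
time: 15.2
ee_pos: [0.5689, 0.1005, 0.0354]
eef_rot: [0.584, 0.812, -0.001, -0.001]
ft_force: [-9.0, -2.6, 7.5]
width: 0.0006
grip_force: 4.8
jig [0.0024 0.0003 0.0354] F [-9.4  0.4  7.5] 15.2
time: 15.53
ee_pos: [0.5708, 0.1012, 0.0354]
eef_rot: [0.584, 0.812, -0.001, -0.001]
ft_force: [-8.6, -3.6, 7.4]
width: 0.0002
grip_force: 4.8
jig [0.0044 0.0003 0.0354] F [-9.3 -0.7  7.4] 15.5333
```

```bash
python3 - <<'E'
from h import *
c=r.camera("wrist");d=r.camera("side");e=r.camera("scene")
a=cv2.resize(c["img"][180:330,300:500],(400,300),interpolation=2)
save(np.vstack([np.hstack([a,cv2.resize(d["img"][250:310,230:310],(400,300),interpolation=2)]),np.hstack([cv2.resize(e["img"][195:255,245:325],(400,300),interpolation=2),a*0])]),"p2.png")
E
```

```text
(no output)
```

View pics/p2.png

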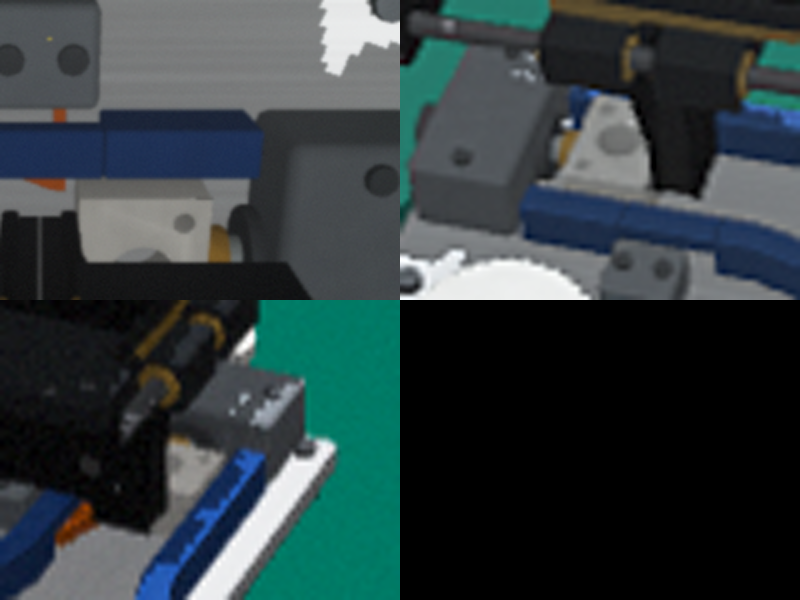

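The block is flat in the channel at crop (145,220), and the catch at (40,183) has sprung out behind it. The stop is not reached yet at 9 N, so I'll carry on.

```bash
python3 -m pendant '[[0,0.001,0,0],[0,0,0,0],[0,0,0,0]]'; python3 f.py; python3 -m pendant '[[0,0.001,0,0],[0,0,0,0],[0,0,0,0]]'; python3 f.py
```

```text
time: 15.93
ee_pos: [0.5717, 0.1015, 0.0354]
eef_rot: [0.584, 0.812, -0.001, -0.001]
ft_force: [-9.3, -3.7, 6.6]
width: 0.0007
grip_force: 5.0
jig [0.0053 0.0003 0.0354] F [-9.9 -0.6  6.6] 15.9333
time: 16.18
ee_pos: [0.5724, 0.1017, 0.0354]
eef_rot: [0.584, 0.812, -0.002, -0.001]
ft_force: [-10.6, -4.4, 7.9]
width: 0.0006
grip_force: 5.4
jig [0.0061 0.0003 0.0354] F [-11.4  -0.8   7.9] 16.1833
```

```bash
python3 -m pendant '[[0,0.001,0,0],[0,0,0,0],[0,0,0,0]]'; python3 f.py
```

```text
time: 16.43
ee_pos: [0.5725, 0.1018, 0.0354]
eef_rot: [0.584, 0.812, -0.002, -0.001]
ft_force: [-14.6, -5.4, 13.5]
width: 0.0006
grip_force: 7.9
jig [0.0062 0.0003 0.0354] F [-15.5  -0.5  13.5] 16.4333
```

```bash
python3 -m pendant '[[0,0.001,0,0],[0,0,0,0],[0,0,0,0]]'; python3 f.py
```

```text
time: 16.68
ee_pos: [0.5726, 0.1018, 0.0353]
eef_rot: [0.584, 0.812, -0.003, -0.002]
ft_force: [-19.8, -6.8, 15.5]
width: 0.0004
grip_force: 10.3
jig [0.0063 0.0003 0.0353] F [-21.   -0.1  15.5] 16.6833
```

The force climbs to 21 N with no movement, so the plunger is on its stop. Backing off gently, then up.

```bash
python3 -m pendant '[[0,-0.004,0,0],[0,-0.003,0,0],[0,-0.003,0,0],[0,-0.004,0,0],[0,-0.006,0,0],[0,-0.01,0,0],[0,-0.01,0,0],[0,0,0,0]]'; python3 f.py; python3 -m pendant '[[0,0,-0.03,0],[0,0,-0.03,0],[0,0,-0.03,0],[0,0,-0.01,0],[0,0,0,0],[0,0,0,0]]'
python3 - <<'E'
from h import *
c=r.camera("wrist");p=np.load("jig.npy")
t=R.from_euler('z',p[2]).apply([.025,0,.034])+[p[0],p[1],0];q=proj(c,t)[0];print(q)
m=meas("block",*q,.034);print(m[:5],"jig frame",R.from_euler('z',-p[2]).apply([*(m[2]-p[:2]),0]))
u,v=q.astype(int);save(cv2.resize(c["img"][v-75:v+75,u-100:u+100],(800,600),interpolation=2),"end.png")
E
```

```text
time: 17.35
ee_pos: [0.5366, 0.0896, 0.0355]
eef_rot: [0.584, 0.812, -0.0, -0.0]
ft_force: [-0.7, -0.3, -0.6]
width: 0.0004
grip_force: 0.0
jig [-0.0317  0.0002  0.0355] F [-0.8 -0.1 -0.6] 17.35
time: 17.85
ee_pos: [0.5384, 0.0901, 0.1356]
eef_rot: [0.584, 0.812, 0.0, 0.001]
ft_force: [-1.3, -0.6, -0.3]
width: 0.0003
grip_force: 0.0
[393.78035906 247.32863443]
(0.72, [398.6, 246.6, 48.9, 61.1], array([0.58982313, 0.1084304 ]), (0.03370007872581482, 0.044802043586969376), 17.866777420043945) jig frame [0.02473429 0.00115691 0.        ]
```

View pics/end.png

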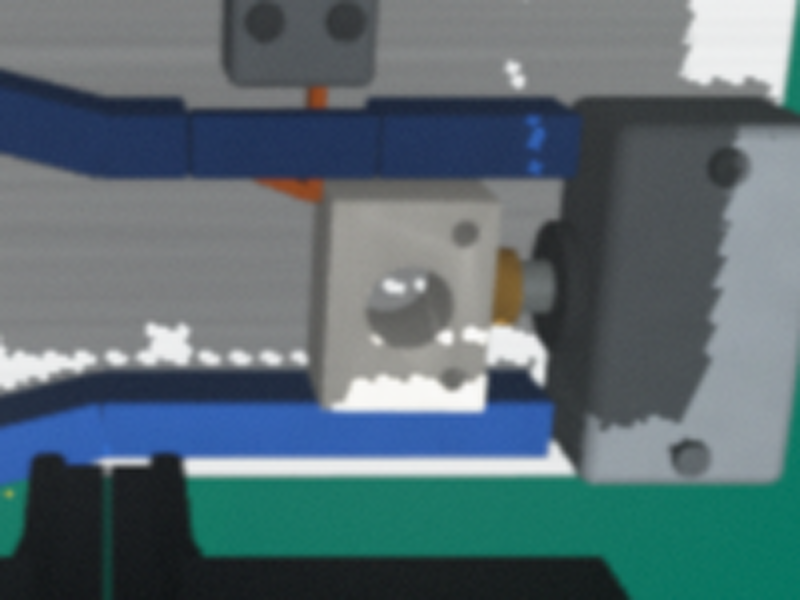

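The block sits square at crop (410,300), held between the plunger head (508,285) and the square face of the catch (318,190). Its centre measures x ≈ 24.7 mm and y ≈ 1 mm in the jig frame. Handing in.

```bash
python3 -c "
from bench import r
print(r.close_job())"
```

```text
the job is handed in; nothing more can be done
None
```

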